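# Seat a module in the sloped test chute and wedge it tight

### The job

The black module has hung up part-way down the sloped loading chute of the test fixture. Push it down the chute, without lifting it out, until it rests against the red sprung stop at the lower end; then take the wooden wedge from its grey dock and drive it straight down into the gap between the two blue posts and the module until it is fully home, so that the module is locked tight against the stop. Let go of the wedge and leave the tape roll where it is.

Things in the scene. Friction and masses are not known exactly. Their poses are not given: they have to be found in the camera images.
- chute: Fixed sloped aluminium channel on blue legs. Origin on the middle of its floor, about 52 mm above the bench; x points down the slope (14 degrees below level), y across, z square to the floor. Floor from x = -150 to 125 mm. Guide rails 12 mm high, 50 mm apart clear (53 near the stop), cut away from x = 24 to 58 mm for the wedge. Blue back plate of the stop from x = 117 mm, 36 mm high.
- gap_top (a point): Midway between the two upright (truly vertical) blue posts, on the plane of their downhill faces, 70 mm above the bench: the height of the top uphill edge of a module on the stop. Posts: 12 mm square, 58 mm apart clear, tops 88 mm above the bench. With the module on the stop the gap from this plane downhill to the module is about 8.5 mm wide here and narrows to 2 mm at the floor.
- stop_face (a point): Centre of the uphill face of the red sprung stop pad as it stands unpressed, 14 mm above the chute floor, at x = 100 mm of the chute; fixed to the chute.
- stop_pad (a joint): Travel of the red stop pad in m: 0 = sprung out (unpressed), growing to 0.005 as it is pushed downhill. About 1 N starts it, then 0.7 N more each mm. With the wedge fully home it reads about 0.0024.
- module_mid (a point): Centre of the black module, a rounded box 62 mm long (along the chute, x), 46 mm wide, 28 mm high, about 80 g. It lies on the chute floor, held by friction (under 1 N moves it); push its uphill end with closed fingers, below its top edge and above the rails. When it rests on the stop its centre is 31 mm uphill of stop_face.
- wedge_grip (a point): On the orange grip tab of the upright wooden wedge (about 50 g), 60 mm above its foot; z up. The tab is 12 mm thick (x), 30 mm wide (y), and spans 37 to 77 mm above the foot. The wedge stands loose in a fixed grey dock 104 x 60 mm, its foot 6 mm above the bench, the slot 18 mm deep: draw it straight up.
- wedge_foot (a point): Underside of the wedge, right below wedge_grip. The wedge's body is 84 mm wide (y), 36 mm high; its back is flat and vertical at x = -3 mm, its front leans forward 14 degrees, from x = 2.5 mm at the foot to 11 mm at the top. In use x points down the chute (flat back to the posts) and it stays truly upright while it goes straight down; driving it takes 2 to 5 N, rising sharply once the foot meets the floor.
- wedge_home (a point): Where wedge_grip is when the wedge is fully home: upright, back against the posts, foot on the chute floor, module pressed against the stop. Fixed to the chute. Coming down, the wedge first meets the module about 10 mm above this.
- tape_roll: Roll of amber tape, 79 mm across, 19 mm high, lying on the bench; origin at the centre of its underside. A bystander.
There are look-alikes about, which are no part of the job. Leave any green look-alike of the part that bears wedge_grip alone.

How it is judged:
By the outcome, as a careful person would: the job done as asked, in the order asked, and still so for the second after the job is handed in, with the robot touching nothing.
It also fails if it takes over 58 s, if anything falls off the work surface, if the arm or the gripper's body presses on something with over 40 N, if the wrist force passes 120 N, or if a joint passes its speed limit or range.

### The arm

A 6-joint arm with a two-finger parallel gripper is mounted at the origin on a cart in front of the work surface, level with it; the furniture and walls round the work are solid. World frame = base frame: x ahead of the robot, y to its left, z up, the work surface at z = 0. Lengths are in m, angles in rad, forces in N, time in s.
With the tool pointing down it reaches from about 0.4 to 0.925 m from the base axis. Payload 3.4 kg.
Tool frame: the origin (TCP) lies midway between the tips of the shut fingers; the grasp point (between the pads) lies 19 mm behind it; z points along the fingers, y is the line along which they close (so a half turn about z gives the same grasp; the last joint's range is limited). The gripper opens to 85 mm and grips with 20 to 120 N. Pads are 22 mm wide; open, the fingers measure 114 mm over their backs; the gripper's body (76 mm by 85 mm) begins 54 mm behind the grasp point. The pads swing forward as they close: fully open they stand 13 mm farther back than shut.
Start: joints at [-1.27, 0.307, 1.506, -0, 1.328, -0.073], TCP at [0.21, -0.535, 0.231] pointing down, gripper open.
Joint ranges: [-3.12, 3.12], [-1.05, 2.28], [0.14, 2.33], [-1.42, 4.57], [0.1, 2.73], [-2.68, 2.68]. Speed limits (rad/s): [2.57, 2.57, 3.14, 3.14, 3.14, 3.14].

### API

Orientations are given as [roll, pitch, yaw] about the fixed x, y, z axes, in that order (R = Rz(yaw) Ry(pitch) Rx(roll)).
In Python, from bench import manip gives the robot as it stands.
- The arm moves only by the tool drive_tool, never from a script. Its argument "moves" is a list of rows, each a list of 6 numbers: the shift along the tool's x, y, z in mm, then the turn, a rotation vector about the tool's x, y, z in degrees. In form: [[dx, dy, dz, ax, ay, az], ...]. A call has 1 to 12 rows; each row is the pose to reach, as a shift and turn from the pose commanded when the call began, along the tool's axes at that moment; what a row does not reach only later rows make up. A row lasts 1/10 s, in which the tool goes at most 50 mm and 8.59 degrees, less where a joint would pass 70% of its speed; a pose out of reach is approached as far as the arm can. A call with a gripper value outside its range is refused whole. "jaw" is the closure, from 0 (fully open) to 1 (shut), set as the call begins (left out, the last holds). The fingers move at their own pace and stop on an object; "grip_force" is the grip in N (left out, the last holds). Time passes only in rows, so rows that repeat a pose let the fingers close. It gives the time, the measured TCP pose, the force, the opening and the grip force at its end, in the units of the state.
- manip.state(): the state, without advancing time (a new reading comes with each control period).
- manip.get_image(name): name is "scene" or "top" or "wrist"; returns the picture (400x640x3 uint8, red, green, blue); there is no depth.
- manip.camera_model(name): a dict with "intrinsics" (3x3 intrinsics, pixels), "position" and "attitude" of the camera in the world; the wrist camera has in their place "hand_eye" (4x4, takes a point from camera to tool coordinates, whose origin is the TCP and whose axes are the flange's). Camera axes: x right, y up, looking along -z (the intrinsics and any distortion apply to the point x, -y, -z); pixel columns grow to the right and rows downward; lengths in m; the calibration is good to about 2 mm. The wrist camera is an equidistant fisheye: a pixel r from the principal point sees the ray r / f radians off the axis. A picture is of the moment at which its call begins: read the wrist's pose just before it. camera_model takes no time and is no camera call.
- manip.job_done(): hands the job in; it is judged then, once.
Trained networks look in the newest picture that a camera, given by its name, has taken for a name from the list of things; names that differ only in an ending like _2 or _b are one class to them, and where a whole thing is asked for, a point or a joint stands for the part that bears it (a point fixed in the world has none). Each returns a list of dicts, best first, with "conf" (0 to 1); they miss things now and then, are a little off and sometimes report something else, mostly with a low value. They report only what shows in the picture. A call takes as long as a camera call. They do not tell look-alikes from the thing itself.
- manip.trace(camera, thing): "mask" (400x640 bool, what is visible of it) and "box" ([left, top, width, height] in pixels, round what is visible of it).
- manip.tip_of(camera, thing): "at" ([column, row] in pixels: a listed point, or the origin of a listed thing).
The state is a dict: "time_s": time; "qpos": joint angles; "dq": joint speeds; "tau": joint torques, N m; "tcp_pos": TCP position; "tool_rot": TCP orientation; "contact_force": force on the tool from outside, world axes, zero at the start; "wrist_torque": the same for the moment, N m; "opening": finger opening in m; "grip_force": force on a finger pad.
Only numpy, scipy, OpenCV 4.12 (cv2) and the standard library are available. Lean on these libraries where they do the work, as an engineer would, in place of code of your own. Each camera call takes 0.05 s, during which the arm holds its last target. There are 200 camera calls.

## Working session

There is one attempt and no reset: what is moved stays moved. The work goes in short steps, Python scripts to look and compute and a tool call to move; the robot and the scene stay as the last step left them, time stands still between calls to the robot, and variables do not carry over. Pictures are saved under pics/ and viewed, at most 12 in all, crops included, and the job is handed in when it is done.

Besides the shell and the picture viewer there is one more tool, called as a command line: name --pt "numbers of a row" for each row, then --argument value for the rest. drive_tool: Moves the arm, as the interface text tells. Its arguments: {"type":"object","properties":{"moves":{"type":"array"},"jaw":{"type":"number"},"grip_force":{"type":"number"}},"required":["moves"]}

```bash
mkdir -p pics
cat > h.py <<'E'
import numpy as np, cv2
from bench import manip
from scipy.spatial.transform import Rotation as R
def cam(n):
    m=manip.camera_model(n); return m
def rot(a):
    a=np.array(a,float)
    return a if a.shape==(3,3) else (R.from_quat(a).as_matrix() if a.size==4 else R.from_euler('xyz',a).as_matrix())
def pose(n,st=None):
    m=cam(n)
    if n=='wrist':
        st=st or manip.state(); T=np.eye(4); T[:3,:3]=rot(st['tool_rot']); T[:3,3]=st['tcp_pos']
        return T@np.array(m['hand_eye'])
    T=np.eye(4); T[:3,:3]=rot(m['attitude']); T[:3,3]=m['position']; return T
def ray(n,px,T=None):
    m=cam(n); K=np.array(m['intrinsics']); T=pose(n) if T is None else T
    x=(px[0]-K[0,2])/K[0,0]; y=(px[1]-K[1,2])/K[1,1]
    if n=='wrist':
        r=np.hypot(x,y); s=np.sin(r)/r if r>1e-9 else 1; d=np.array([x*s,-y*s,-np.cos(r)])
    else:
        d=np.array([x,-y,-1.])
    d=T[:3,:3]@d; return T[:3,3],d/np.linalg.norm(d)
def proj(n,P,T=None):
    m=cam(n); K=np.array(m['intrinsics']); T=pose(n) if T is None else T
    c=T[:3,:3].T@(np.array(P)-T[:3,3]); x,y,z=c[0],-c[1],-c[2]
    if n=='wrist':
        h=np.hypot(x,y); t=np.arctan2(h,z); u,v=x/h*t,y/h*t
    else: u,v=x/z,y/z
    return np.array([K[0,0]*u+K[0,2],K[1,1]*v+K[1,2]])
def at_z(n,px,z,T=None):
    o,d=ray(n,px,T); return o+d*(z-o[2])/d[2]
def tri(rays):
    A=np.zeros((3,3));b=np.zeros(3)
    for o,d in rays:
        M=np.eye(3)-np.outer(d,d); A+=M;b+=M@o
    p=np.linalg.solve(A,b); return p,[np.linalg.norm(np.cross(p-o,d)) for o,d in rays]
E
python3 - <<'E'
from h import *
for n in ['scene','top']:
    im=manip.get_image(n); cv2.imwrite(f'pics/{n}0.png',im[:,:,::-1])
    m=cam(n); print(n,m)
    for t in ['module_mid','wedge_grip','wedge_foot','stop_face','gap_top','wedge_home','chute','tape_roll']:
        print(t,[(round(r['conf'],2),np.round(r['at'],1).tolist()) for r in manip.tip_of(n,t)][:4])
print(cam('wrist')); print(manip.state())
E
```

```text
scene {'intrinsics': array([[504.7442521 ,   0.        , 322.14927411],
       [  0.        , 504.7442521 , 197.56264136],
       [  0.        ,   0.        ,   1.        ]]), 'position': array([-0.10057485, -0.80836797,  0.53635692]), 'attitude': array([ 1.16301367, -0.02426915, -0.67573893])}
module_mid [(0.47, [336.7, 209.2])]
wedge_grip [(0.9, [265.7, 214.8]), (0.82, [229.5, 181.4])]
wedge_foot [(0.63, [290.7, 221.0]), (0.6, [227.2, 204.3])]
stop_face [(0.78, [381.1, 265.9])]
gap_top [(0.65, [365.4, 240.1])]
wedge_home [(0.91, [366.1, 229.9])]
chute [(0.86, [355.9, 241.6])]
tape_roll [(0.84, [320.2, 195.2])]
top {'intrinsics': array([[409.42720481,   0.        , 314.30669264],
       [  0.        , 409.42720481, 199.20898512],
       [  0.        ,   0.        ,   1.        ]]), 'position': array([ 0.41521506, -0.00910208,  1.06732586]), 'attitude': array([ 0.13710976,  0.01709415, -1.58013719])}
module_mid [(0.79, [352.1, 204.5])]
wedge_grip [(0.9, [265.9, 227.4]), (0.52, [221.9, 242.1])]
wedge_foot [(0.88, [278.4, 207.3])]
stop_face [(0.66, [419.8, 220.2])]
gap_top [(0.58, [394
[... 640 characters left out ...]
    1.00000000e+00]])}
{'time_s': 0.9, 'qpos': array([-1.26948553e+00,  3.06760795e-01,  1.50638509e+00,  1.37110147e-05,
        1.32839140e+00, -7.34938056e-02]), 'dq': array([-0.00206533,  0.00018352,  0.00037325, -0.00105455,  0.00014886,
        0.00022825]), 'tau': array([ 7.55221699e-04, -4.57456183e+01, -2.52336431e+01, -5.19348450e-04,
        5.78175823e-04,  3.14714441e-06]), 'tcp_pos': array([ 0.21049199, -0.53510412,  0.23133302]), 'tool_rot': array([ 3.14153646e+00, -9.20869365e-06,  3.74801313e-01]), 'contact_force': array([-0.00681453,  0.59895024, -0.0865874 ]), 'wrist_torque': array([-0.07774706, -0.02126451, -0.01486854]), 'grip_force': 0.0, 'opening': 0.08535681216991448}
```

```bash
ls pics
```

```text
scene0.png
top0.png
```

View pics/scene0.png

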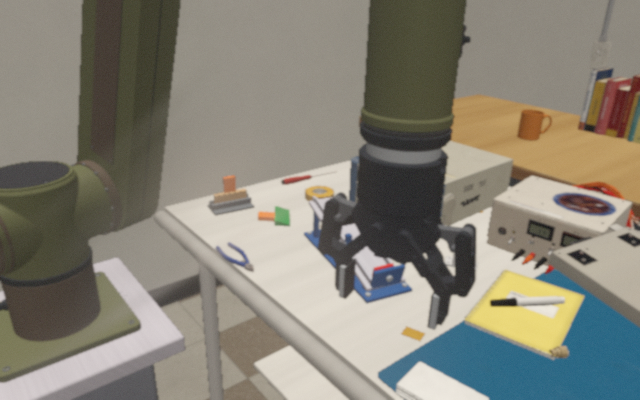

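View pics/top0.png

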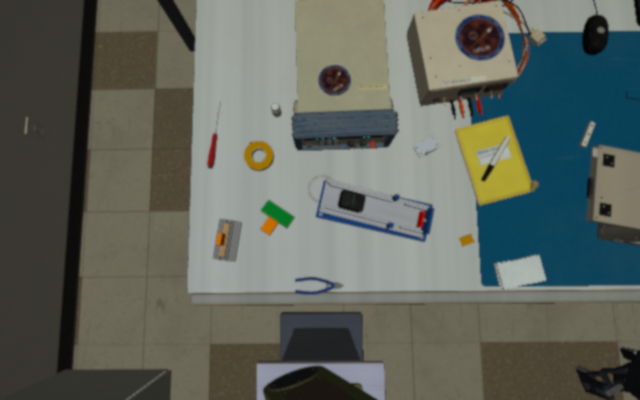

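Run:
```python
from h import *
S={'module':(336.7,209.2),'grip':(265.7,214.8),'stop_face':(381.1,265.9),'gap_top':(365.4,240.1),'home':(366.1,229.9),'chute':(355.9,241.6)}
T={'module':(352.1,204.5),'grip':(265.9,227.4),'stop_face':(419.8,220.2),'gap_top':(394.7,210.9),'home':(400.7,212),'chute':(394.5,209.7)}
for k in S:
    p,e=tri([ray('scene',S[k]),ray('top',T[k])]); print(k,p.round(4),np.round(e,4))
for px in [(221.9,242.1),(258.4,154)]: print(at_z('top',px,0.0))
```

```text
module [ 0.5349 -0.0833  0.0947] [0.0011 0.0011]
grip [0.4913 0.1321 0.0108] [0.0026 0.0026]
stop_face [ 0.4997 -0.2535  0.052 ] [0.0003 0.0003]
gap_top [ 0.5208 -0.1883  0.0713] [0.0012 0.0012]
home [ 0.5142 -0.1966  0.0993] [0.0023 0.0023]
chute [ 0.5157 -0.1818  0.0687] [0.0116 0.0116]
[0.45272023 0.24951006 0.        ]
[0.68667881 0.15641706 0.        ]
```

Scene: the upright wedge in its grey dock shows at scene (229,185) / top (222,241). Candidates for wedge_grip:
- **Orange tab at the dock:** scene (229,181) / top (222,241). I choose this one, as it stands in the grey dock.
- **Orange tab on the flat green piece:** scene (266,215) / top (268,227). This is the green look-alike.

The module is at top (351,201), the stop pad at (424,216), and the tape at (259,155).

drive_tool --pt "422 -280 -20 0 0 33" --pt "422 -280 -20 0 0 33" --pt "422 -280 -20 0 0 33" --pt "422 -280 -20 0 0 33" --pt "422 -280 -20 0 0 33" --pt "422 -280 -20 0 0 33" --pt "422 -280 -20 0 0 33" --pt "422 -280 -20 0 0 33" --pt "422 -280 -20 0 0 33" --pt "422 -280 -20 0 0 33" --pt "422 -280 -20 0 0 33" --pt "422 -280 -20 0 0 33" --jaw 1

```text
time_s: 2.1
tcp_pos: [0.5022, -0.1177, 0.2514]
tool_rot: [-3.141, -0.001, -0.197]
contact_force: [-0.3, -0.6, -0.7]
opening: -0.0
grip_force: 0.0
```

```bash
cat >> h.py <<'E'
def look(n,things,save=None):
    st=manip.state(); T=pose(n,st); im=manip.get_image(n)
    if save: cv2.imwrite(f'pics/{save}.png',im[:,:,::-1])
    out={}
    for t in things:
        out[t]=[(round(r['conf'],2),np.round(r['at'],1).tolist()) for r in manip.tip_of(n,t)][:3]
    return T,out,im
E
python3 - <<'E'
from h import *
print(manip.state()['tcp_pos'],manip.state()['time_s'])
th=['module_mid','stop_face','gap_top','wedge_home','chute']
Tw,ow,_=look('wrist',th,'w1'); np.save('Tw1.npy',Tw)
Ts,os_,im=look('scene',th+['wedge_grip','wedge_foot'])
crop=im[150:240,195:315]; cv2.imwrite('pics/c1.png',cv2.resize(crop[:,:,::-1],None,fx=5,fy=5,interpolation=cv2.INTER_CUBIC))
Tt,ot,_=look('top',th+['wedge_grip','wedge_foot'])
print(ow);print(os_);print(ot)
for t in th:
    rs=[ray(n,o[t][0][1],T) for n,o,T in [('wrist',ow,Tw),('scene',os_,Ts),('top',ot,Tt)] if o[t]]
    if len(rs)>1: p,e=tri(rs); print(t,p.round(4),np.round(e,4))
E
```

```text
[ 0.50224043 -0.11774416  0.25144925] 2.1
{'module_mid': [(0.69, [269.6, 150.2]), (0.55, [426.8, 152.0])], 'stop_face': [(0.82, [428.9, 152.7])], 'gap_top': [(0.73, [380.2, 153.9])], 'wedge_home': [(0.8, [388.4, 160.9]), (0.56, [380.0, 153.9])], 'chute': [(0.73, [342.3, 148.5])]}
{'module_mid': [], 'stop_face': [(0.77, [380.9, 264.4]), (0.74, [231.3, 182.1])], 'gap_top': [], 'wedge_home': [(0.89, [366.5, 226.2])], 'chute': [(0.91, [355.7, 241.4]), (0.29, [322.5, 195.7])], 'wedge_grip': [(0.67, [230.2, 182.3]), (0.58, [266.5, 215.8])], 'wedge_foot': [(0.91, [287.4, 219.5]), (0.84, [230.9, 202.5]), (0.52, [320.0, 195.3])]}
{'module_mid': [(0.67, [351.6, 203.5])], 'stop_face': [(0.8, [419.2, 220.0])], 'gap_top': [(0.97, [395.0, 211.9]), (0.68, [354.3, 202.1])], 'wedge_home': [(0.91, [396.3, 211.3])], 'chute': [], 'wedge_grip': [(0.94, [264.6, 228.2]), (0.68, [221.7, 242.2])], 'wedge_foot': [(0.97, [278.1, 207.7]), (0.5, [225.8, 239.0])]}
module_mid [ 0.5421 -0.0805  0.0879] [0.0042 0.0042]
stop_face [ 0.5022 -0.2511  0.0525] [0.0023 0.001  0.002 ]
gap_top [ 0.5183 -0.1879  0.0803] [0.0002 0.0002]
wedge_home [ 0.5165 -0.1894  0.1036] [0.0022 0.0015 0.0025]
chute [ 0.5271 -0.1519  0.0505] [0.0008 0.0008]
```

View pics/w1.png

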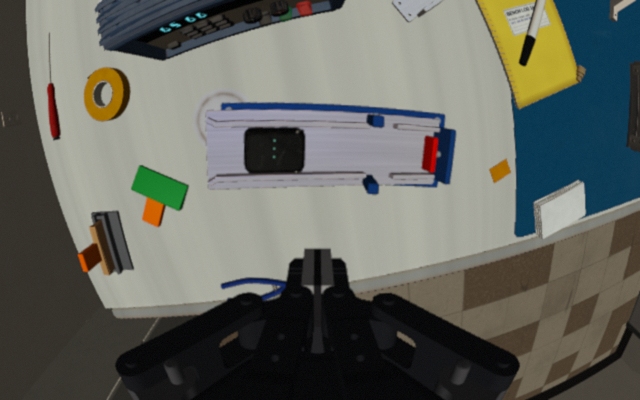

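View pics/c1.png

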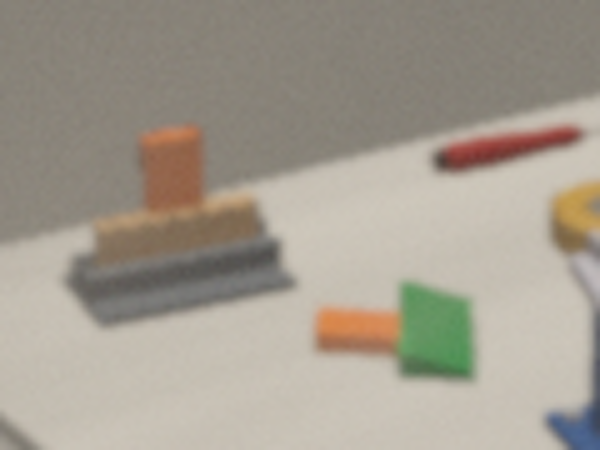

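```bash
cat >> h.py <<'E'
# chute pose fit: yaw a, origin o (slope 14deg)
S14=np.deg2rad(14)
def chute_R(a):
    return R.from_euler('z',a).as_matrix()@R.from_euler('y',S14).as_matrix()
def model(p):
    a,o=p[0],np.array([p[1],p[2],.052]); C=chute_R(a)
    sf=o+C@[.1,0,.014]
    # gap plane: top uphill edge of the module at x=.038,z=.028
    e=o+C@[.038,0,.028]; d=np.array([np.cos(a),np.sin(a),0]); gt=e-.0085*d; gt[2]=.07
    # wedge home: back plane +3mm, foot on floor there
    w=gt+.003*d; f=o+C@[((w-o)@d)/np.cos(S14),0,0]; w[2]=f[2]+.06+.0006
    return dict(chute=o,stop_face=sf,gap_top=gt,wedge_home=w)
E
python3 - <<'E'
from h import *
from scipy.optimize import least_squares
Tw=np.load('Tw1.npy'); 
obs=[('wrist','stop_face',(428.9,152.7)),('wrist','gap_top',(380.2,153.9)),('wrist','chute',(342.3,148.5)),('wrist','wedge_home',(388.4,160.9)),
('scene','stop_face',(381,265)),('scene','gap_top',(365.4,240.1)),('scene','wedge_home',(366.3,228)),('scene','chute',(355.8,241.5)),
('top','stop_face',(419.5,220.1)),('top','gap_top',(394.9,211.4)),('top','wedge_home',(398,211.7))]
def res(p):
    m=model(p); r=[]
    for n,t,px in obs:
        o,d=ray(n,px,Tw if n=='wrist' else None); w=2 if n=='wrist' else 1
        r+=list(w*1000*np.cross(m[t]-o,d))
    return r
s=least_squares(res,[-1.77,.527,-.152],loss='soft_l1',f_scale=3)
print(s.x,np.rad2deg(s.x[0])); m=model(s.x); print({k:v.round(4) for k,v in m.items()}); np.save('ch.npy',s.x)
print(np.linalg.norm(np.reshape(s.fun,(-1,3)),axis=1).round(1))
# module along chute
C=chute_R(s.x[0]);o0=m['chute']
for n,px,T in [('wrist',(269.6,150.2),Tw),('top',(351.8,204),None)]:
    o,d=ray(n,px,T); ol=C.T@(o-o0); dl=C.T@d; print('mod',n,(ol+dl*(.014-ol[2])/dl[2]).round(4))
g=[]
for a,b in [('scene',(230,182)),('top',(221.8,242.1))]: g.append(ray(a,b))
print('grip',tri(g)); print('foot',tri([ray('scene',(229,203.4)),ray('top',(225.8,239))]))
E
```

```text
[-1.8047007   0.52532812 -0.15454333] -103.40173322719576
{'chute': array([ 0.5253, -0.1545,  0.052 ]), 'stop_face': array([ 0.5021, -0.2522,  0.0414]), 'gap_top': array([ 0.5172, -0.1887,  0.07  ]), 'wedge_home': array([ 0.5165, -0.1916,  0.1031])}
[4.5 2.2 7.1 4.3 9.5 2.5 2.6 0.4 3.4 3.6 0.6]
mod wrist [-0.0856  0.0013  0.014 ]
mod top [-0.0772 -0.0037  0.014 ]
grip (array([0.45238157, 0.23065589, 0.07319808]), [np.float64(0.0026024108490241495), np.float64(0.00260241084902433)])
foot (array([0.45735787, 0.23860648, 0.01102811]), [np.float64(0.0032934655425881075), np.float64(0.003293465542588312)])
```

The crop confirms my choice: a wooden body with an orange tab, upright in the grey dock. The green one lies flat. In the wrist view the module is at (275,150), the posts at (376,119) and (371,185), the stop pad at (430,154), and the dock at (112,241).

drive_tool --pt "31 -124 40 0 0 0" --pt "31 -124 40 0 0 0" --pt "31 -124 40 0 0 0" --pt "31 -124 40 0 0 0" --pt "31 -124 40 0 0 0"

```text
time_s: 3.7
tcp_pos: [0.5557, -0.0041, 0.2108]
tool_rot: [3.141, 0.001, -0.199]
contact_force: [-1.2, 0.3, 1.3]
opening: 0.0001
grip_force: 0.0
```

Run:
```python
from h import *
th=['module_mid','stop_face','gap_top','wedge_home','chute','wedge_grip','wedge_foot']
Tw,ow,im=look('wrist',th,'w2'); np.save('Tw2.npy',Tw)
print(manip.state()['tcp_pos'],ow)
# overlay model prediction
p=np.load('ch.npy'); o0=np.array([p[1],p[2],.052]); C=chute_R(p[0]); d=np.array([np.cos(p[0]),np.sin(p[0]),0]); l=np.array([-d[1],d[0],0])
gt=model(p)['gap_top']; v=cv2.cvtColor(im,cv2.COLOR_RGB2BGR); v=cv2.resize(v,(800,500))
def dot(P,c): cv2.circle(v,tuple(int(x*1.25) for x in proj('wrist',P,Tw)),2,c,-1)
for s in (-1,1):
    for a in (.029,.041):
        for b in (0,-.012): q=gt+s*a*l+b*d; q[2]=.088; dot(q,(0,255,255))
    for x in np.arange(-.15,.12,.03): dot(o0+C@[x,s*.025,.012],(0,0,255))
    dot(o0+C@[-.15,s*.025,0],(0,255,0))
cv2.imwrite('pics/w2o.png',v)
```

```text
[ 0.55574108 -0.00555214  0.21173385] {'module_mid': [(0.81, [399.2, 189.2])], 'stop_face': [(0.94, [522.3, 188.6])], 'gap_top': [(0.95, [492.7, 190.6]), (0.18, [165.4, 106.5])], 'wedge_home': [(0.77, [512.3, 204.0])], 'chute': [(0.64, [458.5, 185.4])], 'wedge_grip': [(0.94, [144.4, 299.4]), (0.6, [225.7, 242.6]), (0.17, [169.3, 107.4])], 'wedge_foot': [(0.95, [241.2, 203.7]), (0.77, [166.7, 275.6])]}
```

View pics/w2o.png

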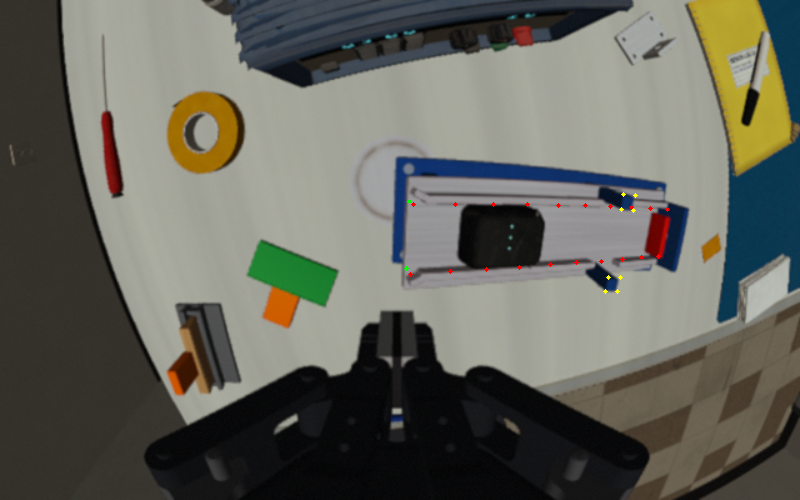

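Run:
```python
from h import *
from scipy.optimize import least_squares
Tw=np.load('Tw1.npy');T2=np.load('Tw2.npy')
obs=[('wrist',Tw,'stop_face',(428.9,152.7)),('wrist',Tw,'gap_top',(380.2,153.9)),('wrist',Tw,'chute',(342.3,148.5)),('wrist',Tw,'wedge_home',(388.4,160.9)),
('wrist',T2,'stop_face',(522.3,188.6)),('wrist',T2,'gap_top',(492.7,190.6)),('wrist',T2,'chute',(458.5,185.4)),('wrist',T2,'wedge_home',(512.3,204)),
('top',None,'stop_face',(419.5,220.1)),('top',None,'gap_top',(394.9,211.4)),('top',None,'wedge_home',(398,211.7)),('scene',None,'wedge_home',(366.3,228)),('scene',None,'gap_top',(365.4,240.1))]
def res(p):
    m=model(p); r=[]
    for n,T,t,px in obs:
        o,d=ray(n,px,T); r.append((2 if n=='wrist' else 1)*1000*np.linalg.norm(np.cross(m[t]-o,d)))
    return r
s=least_squares(res,np.load('ch.npy'),loss='soft_l1',f_scale=3)
p=s.x; np.save('ch.npy',p); print(p,np.rad2deg(p[0]),np.round(s.fun,1)); m=model(p); print({k:v.round(4) for k,v in m.items()})
C=chute_R(p[0]);o0=m['chute']
for T,px in [(Tw,(269.6,150.2)),(T2,(399.2,189.2))]:
    o,d=ray('wrist',px,T); ol=C.T@(o-o0); dl=C.T@d; q=(ol+dl*(.014-ol[2])/dl[2]); print('mod',q.round(4))
st=manip.state(); Rt=rot(st['tool_rot']); 
for x in (q[0]-.031-.0145-.02, q[0]-.031-.0145, .0235):
    P=o0+C@[x,0,.018]; print(x,P.round(4),'tool shift mm',(1000*Rt.T@(P-st['tcp_pos'])).round(1))
g=[('scene',None,(230,182)),('top',None,(221.8,242.1)),('wrist',T2,(144.4,299.4))]; print('grip',tri([ray(a,c,b) for a,b,c in g]))
g=[('scene',None,(229,203.4)),('top',None,(225.8,239)),('wrist',T2,(166.7,275.6))]; print('foot',tri([ray(a,c,b) for a,b,c in g]))
# dock edges at z=0.. (from view/1.25)
for px in [(177,304),(219,303),(240,381)]: print(at_z('wrist',np.array(px)/1.25,.02,T2).round(4))
for px in [(183,318),(210,391)]: print('wood top',at_z('wrist',np.array(px)/1.25,.042,T2).round(4))
print(st['tcp_pos'],np.rad2deg(st['tool_rot']))
```

```text
Traceback (most recent call last):
  File "h.py", line 16, in ray
    m=cam(n); K=np.array(m['intrinsics']); T=pose(n) if T is None else T
  File "h.py", line 5, in cam
    m=manip.camera_model(n); return m
ValueError: time passes only in moves, steps and waits
```

```bash
python3 - <<'E'
s=open('h.py').read()
s=s.replace("def cam(n):\n    m=manip.camera_model(n); return m","from functools import lru_cache\n@lru_cache(None)\ndef cam(n):\n    return manip.camera_model(n)")
s+='''
from scipy.optimize import least_squares
def fit(obs,p0):
    L=[(n,t,ray(n,px,T)) for n,T,t,px in obs]
    def res(p):
        m=model(p); return [(2 if n=='wrist' else 1)*1000*np.linalg.norm(np.cross(m[t]-o,d)) for n,t,(o,d) in L]
    return least_squares(res,p0,loss='soft_l1',f_scale=3)
'''
open('h.py','w').write(s)
E
python3 - <<'E'
from h import *
Tw=np.load('Tw1.npy');T2=np.load('Tw2.npy')
obs=[('wrist',Tw,'stop_face',(428.9,152.7)),('wrist',Tw,'gap_top',(380.2,153.9)),('wrist',Tw,'chute',(342.3,148.5)),('wrist',Tw,'wedge_home',(388.4,160.9)),
('wrist',T2,'stop_face',(522.3,188.6)),('wrist',T2,'gap_top',(492.7,190.6)),('wrist',T2,'chute',(458.5,185.4)),('wrist',T2,'wedge_home',(512.3,204)),
('top',None,'stop_face',(419.5,220.1)),('top',None,'gap_top',(394.9,211.4)),('top',None,'wedge_home',(398,211.7)),('scene',None,'wedge_home',(366.3,228)),('scene',None,'gap_top',(365.4,240.1))]
s=fit(obs,np.load('ch.npy'))
p=s.x; np.save('ch.npy',p); print(p,np.rad2deg(p[0]),np.round(s.fun,1)); m=model(p); print({k:v.round(4) for k,v in m.items()})
C=chute_R(p[0]);o0=m['chute']
for T,px in [(Tw,(269.6,150.2)),(T2,(399.2,189.2))]:
    o,d=ray('wrist',px,T); ol=C.T@(o-o0); dl=C.T@d; q=(ol+dl*(.014-ol[2])/dl[2]); print('mod',q.round(4))
st=manip.state(); Rt=rot(st['tool_rot']); 
for x in (q[0]-.031-.0145-.02, q[0]-.031-.0145, .0235):
    P=o0+C@[x,0,.018]; print(x,P.round(4),'tool shift mm',(1000*Rt.T@(P-st['tcp_pos'])).round(1))
g=[('scene',None,(230,182)),('top',None,(221.8,242.1)),('wrist',T2,(144.4,299.4))]; print('grip',tri([ray(a,c,b) for a,b,c in g]))
g=[('scene',None,(229,203.4)),('top',None,(225.8,239)),('wrist',T2,(166.7,275.6))]; print('foot',tri([ray(a,c,b) for a,b,c in g]))
for px in [(177,304),(219,303),(240,381)]: print(at_z('wrist',np.array(px)/1.25,.02,T2).round(4))
for px in [(183,318),(210,391)]: print('wood top',at_z('wrist',np.array(px)/1.25,.042,T2).round(4))
print(st['tcp_pos'],np.rad2deg(st['tool_rot']))
E
```

```text
[-1.81134773  0.52493572 -0.15457301] -103.78258005149249 [5.3 1.6 7.5 3.2 2.5 2.2 0.2 5.8 3.3 4.2 0.7 2.4 2.9]
{'chute': array([ 0.5249, -0.1546,  0.052 ]), 'stop_face': array([ 0.501 , -0.2521,  0.0414]), 'gap_top': array([ 0.5166, -0.1887,  0.07  ]), 'wedge_home': array([ 0.5158, -0.1916,  0.1031])}
mod [-0.0857  0.0011  0.014 ]
mod [-0.0839  0.0012  0.014 ]
-0.1494047835346927 [ 0.5584 -0.018   0.1056] tool shift mm [  5.1  11.7 106.1]
-0.1294047835346927 [ 0.5538 -0.0369  0.1008] tool shift mm [  4.3  31.  111. ]
0.0235 [ 0.5185 -0.1809  0.0638] tool shift mm [ -1.3 179.3 148. ]
grip (array([0.45576482, 0.2353325 , 0.07044848]), [np.float64(0.0018247226343553315), np.float64(0.006066003861753133), np.float64(0.005074291272457126)])
foot (array([0.45733545, 0.23715912, 0.00966965]), [np.float64(0.004439390755426778), np.float64(0.0029128669977074913), np.float64(0.003297328600373177)])
[0.5168 0.2447 0.02  ]
[0.5096 0.1913 0.02  ]
[0.412  0.2058 0.02  ]
wood top [0.5085 0.2269 0.042 ]
wood top [0.4165 0.2356 0.042 ]
[ 0.55574108 -0.00555214  0.21173385] [ 1.79998166e+02 -3.91852618e-02 -1.15992411e+01]
```

drive_tool --pt "5 10 45 0 0 1.5" --pt "5 10 80 0 0 1.5" --pt "5 10 100 0 0 1.5" --pt "5 10 109 0 0 1.5" --pt "5 10 109 0 0 1.5" --pt "5 10 109 0 0 1.5"

```text
time_s: 4.7
tcp_pos: [0.5597, -0.0158, 0.1032]
tool_rot: [-3.141, -0.002, -0.228]
contact_force: [-0.2, 0.3, -0.3]
opening: -0.0001
grip_force: 0.0
```

Run:
```python
from h import *
st=manip.state(); print(st['tcp_pos'],np.rad2deg(st['tool_rot']),st['contact_force'],st['time_s'])
Tw,ow,im=look('wrist',['module_mid'],'w3'); p=np.load('ch.npy'); C=chute_R(p[0]);o0=model(p)['chute']
print(ow, 'tcp in chute',(C.T@(st['tcp_pos']-o0)).round(4))
o,d=ray('wrist',ow['module_mid'][0][1],Tw); ol=C.T@(o-o0); dl=C.T@d; print((ol+dl*(.014-ol[2])/dl[2]).round(4))
Rt=rot(st['tool_rot'])
for x in (.0,.0235): print((1000*Rt.T@(o0+C@[x,0,.015]-st['tcp_pos'])).round(1))
```

```text
[ 0.55967612 -0.01575791  0.10324571] [-1.79986772e+02 -1.01103485e-01 -1.30369698e+01] [-0.19030715  0.30802149 -0.27228388] 4.7
{'module_mid': [(0.97, [426.8, 244.6])]} tcp in chute [-0.1512  0.0007  0.0151]
[-0.0829  0.001   0.014 ]
[ -2.6 146.7  36.7]
[ -2.9 169.5  42.3]
```

View pics/w3.png

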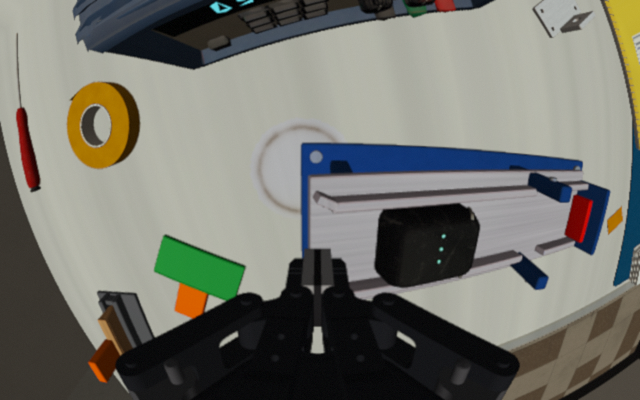

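The closed fingers stand in the channel at (317,255), uphill of the module at (427,245).

drive_tool --pt "0 13 3 0 0 0" --pt "0 26 6 0 0 0" --pt "-1 39 9.5 0 0 0" --pt "-1 52 13 0 0 0" --pt "-1 65 16 0 0 0" --pt "-1 78 19.5 0 0 0" --pt "-1 91 22.5 0 0 0" --pt "-2 104 26 0 0 0" --pt "-2 117 29 0 0 0" --pt "-2 130 32.5 0 0 0" --pt "-2 141 35 0 0 0" --pt "-2 150 37.5 0 0 0"

```text
time_s: 6.0
tcp_pos: [0.5233, -0.1623, 0.0654]
tool_rot: [-3.141, -0.002, -0.229]
contact_force: [1.0, 3.9, 10.5]
opening: -0.0001
grip_force: 4.7
```

Run:
```python
from h import *
st=manip.state(); print(st['tcp_pos'],np.rad2deg(st['tool_rot']),st['contact_force'],st['time_s'])
th=['module_mid','stop_face','gap_top','wedge_home']
Tw,ow,im=look('wrist',th,'w4'); np.save('Tw4.npy',Tw); p=np.load('ch.npy'); m=model(p);C=chute_R(p[0]);o0=m['chute']
print(ow, {t:proj('wrist',m[t],Tw).round(1) for t in th[1:]},'tcp in chute',(C.T@(st['tcp_pos']-o0)).round(4))
o,d=ray('wrist',ow['module_mid'][0][1],Tw); ol=C.T@(o-o0); dl=C.T@d; print((ol+dl*(.014-ol[2])/dl[2]).round(4))
cv2.imwrite('pics/w4c.png',cv2.resize(im[170:340,260:530,::-1],None,fx=2.9,fy=2.9,interpolation=cv2.INTER_CUBIC))
```

```text
[ 0.5232698  -0.16234673  0.06538657] [-1.79958609e+02 -9.26022445e-02 -1.30987228e+01] [ 1.04321374  3.94918416 10.46843573] 6.0
{'module_mid': [(0.69, [378.1, 251.3])], 'stop_face': [(0.59, [462.7, 238.9])], 'gap_top': [], 'wedge_home': [(0.92, [388.6, 305.3])]} {'stop_face': array([460.8, 240. ]), 'gap_top': array([370. , 264.9]), 'wedge_home': array([388.4, 302.2])} tcp in chute [0.0045 0.0002 0.0149]
[0.0397 0.0008 0.014 ]
```

View pics/w4c.png

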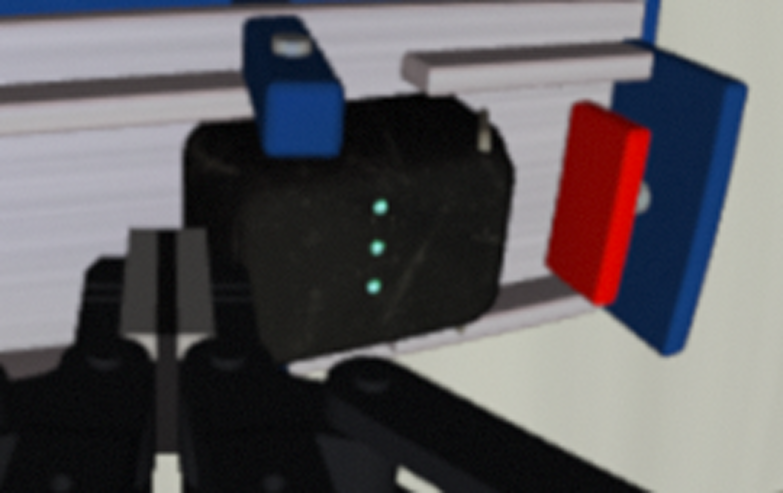

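The module at (340,230) in the crop is still about 29 mm short of the red pad at (600,200). The 10 N upward force suggests that the wider part of the finger, above the tip, is riding on the module's top edge. I'll back off, raise the tool slightly and tilt it so the tip leads.

drive_tool --pt "0 -6 -4 0 0 0" --pt "0 -12 -8 -8 0 0" --pt "0 -12 -8 -16 0 0" --pt "0 -12 -7 -22 0 0" --pt "0 -12 -7 -22 0 0" --pt "0 -12 -7 -22 0 0"

```text
time_s: 6.85
tcp_pos: [0.5255, -0.1483, 0.0714]
tool_rot: [2.759, 0.002, -0.225]
contact_force: [-0.4, 0.1, -0.5]
opening: -0.0001
grip_force: 0.0
```

Run:
```python
from h import *
st=manip.state(); print(st['tcp_pos'],np.rad2deg(st['tool_rot']),st['contact_force'],st['time_s'])
th=['module_mid','stop_face','gap_top','wedge_home']
Tw,ow,im=look('wrist',th); p=np.load('ch.npy'); m=model(p);C=chute_R(p[0]);o0=m['chute']
print(ow, {t:proj('wrist',m[t],Tw).round(1) for t in th[1:]},'tcp in chute',(C.T@(st['tcp_pos']-o0)).round(4))
o,d=ray('wrist',ow['module_mid'][0][1],Tw); ol=C.T@(o-o0); dl=C.T@d; print((ol+dl*(.014-ol[2])/dl[2]).round(4))
Rt=rot(st['tool_rot'])
for x in (.0,.01,.03,.034): print((1000*Rt.T@(o0+C@[x,0,.018]-st['tcp_pos'])).round(1))
cv2.imwrite('pics/w5c.png',cv2.resize(im[150:400,160:530,::-1],None,fx=2.1,fy=2.1,interpolation=cv2.INTER_CUBIC))
```

```text
[ 0.52554696 -0.14825517  0.07135533] [ 1.58073560e+02  9.56199353e-02 -1.28764780e+01] [-0.38453076  0.05689683 -0.52623697] 6.85
{'module_mid': [(0.66, [380.0, 230.8])], 'stop_face': [(0.71, [379.2, 232.5]), (0.58, [432.9, 215.5])], 'gap_top': [], 'wedge_home': []} {'stop_face': array([431.7, 215.5]), 'gap_top': array([381.8, 245.1]), 'wedge_home': array([421.4, 269.6])} tcp in chute [-0.0108 -0.0009  0.0173]
[0.0406 0.0023 0.014 ]
[0.7 9.2 5.7]
[ 0.6 17.3 11.6]
[ 0.3 33.5 23.3]
[ 0.2 36.7 25.7]
```

View pics/w5c.png

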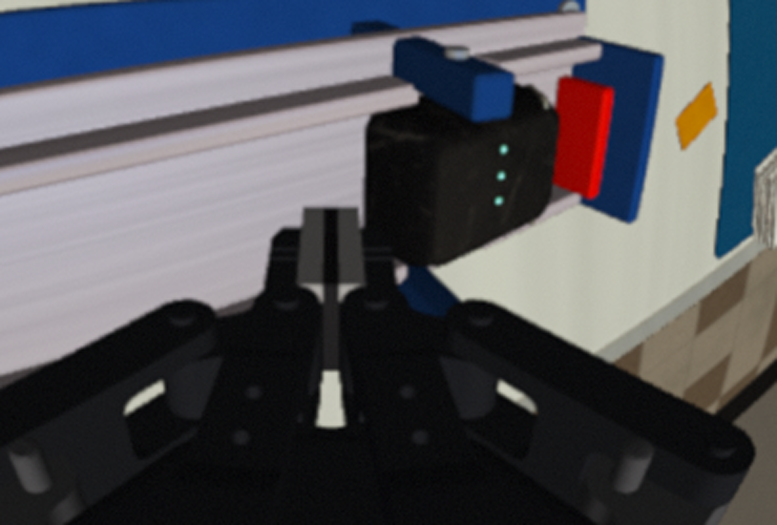

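The tip is now clear of the module, whose uphill end is at crop (372,160), and the pad is at (585,140). I push on with the tip leading.

drive_tool --pt "0.5 0 5 0 0 0" --pt "0.5 4 8 0 0 0" --pt "0.5 8 11 0 0 0" --pt "0.5 12 14 0 0 0" --pt "0.5 16 16.8 0 0 0" --pt "0.4 19 19 0 0 0" --pt "0.4 22.5 21.4 0 0 0" --pt "0.4 22.5 21.4 0 0 0"

```text
time_s: 7.9
tcp_pos: [0.5192, -0.1783, 0.0603]
tool_rot: [2.757, 0.0, -0.228]
contact_force: [0.3, 0.8, -0.2]
opening: -0.0
grip_force: 0.0
```

```bash
cat > chk.py <<'E'
from h import *
st=manip.state(); print(st['tcp_pos'],np.rad2deg(st['tool_rot']),st['contact_force'],st['time_s'])
th=['module_mid','stop_face','gap_top','wedge_home']
Tw,ow,im=look('wrist',th,'last'); p=np.load('ch.npy'); m=model(p);C=chute_R(p[0]);o0=m['chute']
print(ow, {t:proj('wrist',m[t],Tw).round(1) for t in th[1:]},'tcp in chute',(C.T@(st['tcp_pos']-o0)).round(4))
for n,o_,T in [('wrist',ow,Tw)]+[('top',look('top',['module_mid'])[1],None)]:
    for c,px in o_['module_mid'][:2]:
        o,d=ray(n,px,T); ol=C.T@(o-o0); dl=C.T@d; print(n,c,(ol+dl*(.014-ol[2])/dl[2]).round(4))
Rt=rot(st['tool_rot'])
for x in (.02,.03,.034): print((1000*Rt.T@(o0+C@[x,0,.013]-st['tcp_pos'])).round(1))
E
python3 chk.py
```

```text
[ 0.51924581 -0.17825948  0.06027618] [ 1.57987159e+02  2.13571859e-02 -1.30514555e+01] [ 0.25055016  0.80758697 -0.22897308] 7.9
{'module_mid': [(0.74, [363.5, 241.3])], 'stop_face': [(0.72, [410.3, 227.0])], 'gap_top': [], 'wedge_home': []} {'stop_face': array([409.5, 227.4]), 'gap_top': array([343.3, 265. ]), 'wedge_home': array([383.2, 297.5])} tcp in chute [0.0216 0.0001 0.0139]
wrist 0.74 [0.0555 0.002  0.014 ]
top 0.85 [0.0637 0.0016 0.014 ]
[-0.1 -1.9 -0.2]
[-0.2  6.2  5.7]
[-0.3  9.5  8. ]
```

drive_tool --pt "0 2 1.5 0 0 0" --pt "0 4 3 0 0 0" --pt "0 6 4.5 0 0 0" --pt "0 8 6 0 0 0" --pt "0 9.5 7 0 0 0" --pt "0 11 8 0 0 0" --pt "0 11 8 0 0 0"

```text
time_s: 8.95
tcp_pos: [0.5167, -0.1907, 0.057]
tool_rot: [2.758, -0.0, -0.228]
contact_force: [0.5, 1.1, 0.8]
opening: 0.0002
grip_force: 0.8
```

```bash
python3 chk.py
python3 - <<'E'
import cv2; im=cv2.imread('pics/last.png'); cv2.imwrite('pics/w6c.png',cv2.resize(im[170:320,270:480],None,fx=3.5,fy=3.5,interpolation=cv2.INTER_CUBIC))
E
```

```text
[ 0.51672449 -0.1907088   0.05704704] [ 1.58018909e+02 -2.09872990e-02 -1.30410013e+01] [0.50863235 1.08767008 0.84793387] 8.95
{'module_mid': [(0.98, [363.5, 241.1])], 'stop_face': [(0.66, [395.7, 233.3])], 'gap_top': [], 'wedge_home': []} {'stop_face': array([397.5, 232.7]), 'gap_top': array([323. , 273.6]), 'wedge_home': array([361.3, 309.8])} tcp in chute [0.0347 0.0006 0.0139]
wrist 0.98 [0.0685 0.0027 0.014 ]
top 0.58 [ 0.0681 -0.0011  0.014 ]
[ -0.4 -12.4  -8. ]
[-0.6 -4.3 -2.1]
[-0.6 -1.1  0.3]
```

View pics/w6c.png

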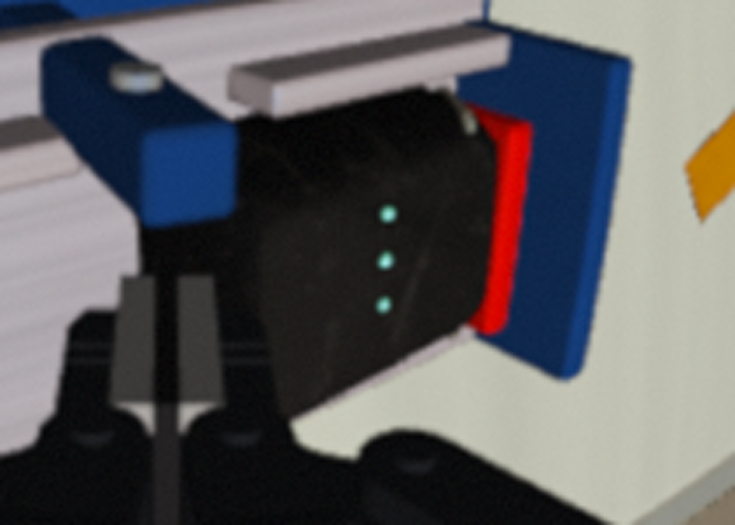

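The module now meets the red pad at crop (490,230). I push slightly more to feel the spring.

drive_tool --pt "0 0.8 0.6 0 0 0" --pt "0 1.6 1.2 0 0 0" --pt "0 2 1.5 0 0 0" --pt "0 2 1.5 0 0 0"

```text
time_s: 9.7
tcp_pos: [0.5163, -0.1928, 0.0565]
tool_rot: [2.758, -0.0, -0.227]
contact_force: [1.0, 4.1, 1.2]
opening: -0.0002
grip_force: 2.0
```

The force rose to 4 N, so the module is on the spring. I retreat uphill, then up, and set the tool upright.

drive_tool --pt "0 -7 -5 0 0 0" --pt "0 -14 -10 0 0 0" --pt "0 4 -52 0 0 0" --pt "0 22 -98 0 0 0" --pt "0 32 -123 8 0 0" --pt "0 32 -123 16 0 0" --pt "0 32 -123 22 0 0" --pt "0 32 -123 22 0 0" --jaw 0

```text
time_s: 10.5
tcp_pos: [0.5193, -0.1795, 0.1835]
tool_rot: [-3.142, -0.001, -0.232]
contact_force: [0.4, -0.0, 0.5]
opening: 0.0853
grip_force: 0.0
```

```bash
python3 chk.py
python3 - <<'E'
from h import *
st=manip.state(); Rt=rot(st['tool_rot']); print((1000*Rt.T@(np.array([.41,.235,.2])-st['tcp_pos'])).round(1), st['qpos'])
E
```

```text
[ 0.51925467 -0.17951592  0.18346337] [-1.79996478e+02 -6.80757548e-02 -1.32693842e+01] [ 0.44715047 -0.01172481  0.48165695] 10.5
{'module_mid': [(0.94, [360.4, 191.2])], 'stop_face': [(0.72, [52.8, 130.6]), (0.59, [395.1, 188.2])], 'gap_top': [(0.64, [326.2, 194.2])], 'wedge_home': [(0.93, [332.1, 211.9])]} {'stop_face': array([393.7, 189.8]), 'gap_top': array([328.1, 197.8]), 'wedge_home': array([333.5, 210.5])} tcp in chute [-0.007   0.0004  0.1337]
wrist 0.94 [0.0646 0.0006 0.014 ]
top 0.38 [0.073  0.0042 0.014 ]
[ -0.5  -3.  123.7]
[ -0.6   6.7 126.1]
[ -0.7  10.6 127.1]
[-198.6 -375.8  -18. ] [-4.02544475e-01  3.13884574e-01  1.63129374e+00 -7.53381300e-04
  1.19777031e+00  1.39372158e+00]
```

drive_tool --pt "-199 -376 -18 0 0 -8" --pt "-199 -376 -18 0 0 -8" --pt "-199 -376 -18 0 0 -8" --pt "-199 -376 -18 0 0 -8" --pt "-199 -376 -18 0 0 -8" --pt "-199 -376 -18 0 0 -8" --pt "-199 -376 -18 0 0 -8" --pt "-199 -376 -18 0 0 -8" --pt "-199 -376 -18 0 0 -8" --pt "-199 -376 -18 0 0 -8" --pt "-199 -376 -18 0 0 -8" --pt "-199 -376 -18 0 0 -8"

```text
time_s: 12.05
tcp_pos: [0.4104, 0.2336, 0.2002]
tool_rot: [3.14, 0.0, -0.087]
contact_force: [-0.2, 0.2, 0.6]
opening: 0.0854
grip_force: 0.0
```

```bash
cp pics/last.png pics/w7.png
python3 - <<'E'
from h import *
st=manip.state(); print(st['tcp_pos'],np.rad2deg(st['tool_rot']),st['qpos'].round(2))
T,o,im=look('wrist',['wedge_grip','wedge_foot'],'w8'); np.save('Tw8.npy',T); print(o)
for P in [(.456,.235,.07),(.457,.237,.01)]: print(proj('wrist',P,T).round(1))
tr=manip.trace('wrist','wedge_grip'); print([(t['conf'],t['box']) for t in tr])
c=proj('wrist',(.456,.235,.04),T).astype(int); y0=max(0,c[1]-80);x0=max(0,c[0]-100); print(x0,y0)
cv2.imwrite('pics/w8c.png',cv2.resize(im[y0:y0+150,x0:x0+200,::-1],None,fx=4,fy=4,interpolation=cv2.INTER_CUBIC))
E
```

```text
[0.41038637 0.23359691 0.2002232 ] [ 1.79936793e+02  1.92495297e-02 -5.00455013e+00] [ 0.43  0.19  1.76 -0.    1.19  2.09]
{'wedge_grip': [(0.98, [302.1, 142.2]), (0.81, [406.0, 99.3])], 'wedge_foot': [(0.95, [430.0, 57.0]), (0.45, [635.3, 106.3])]}
[311.  142.6]
[310.  135.2]
[(0.8, [295.4, 98.1, 22.3, 86.0]), (0.61, [384.1, 34.3, 75.7, 86.4])]
211 58
```

View pics/w8c.png

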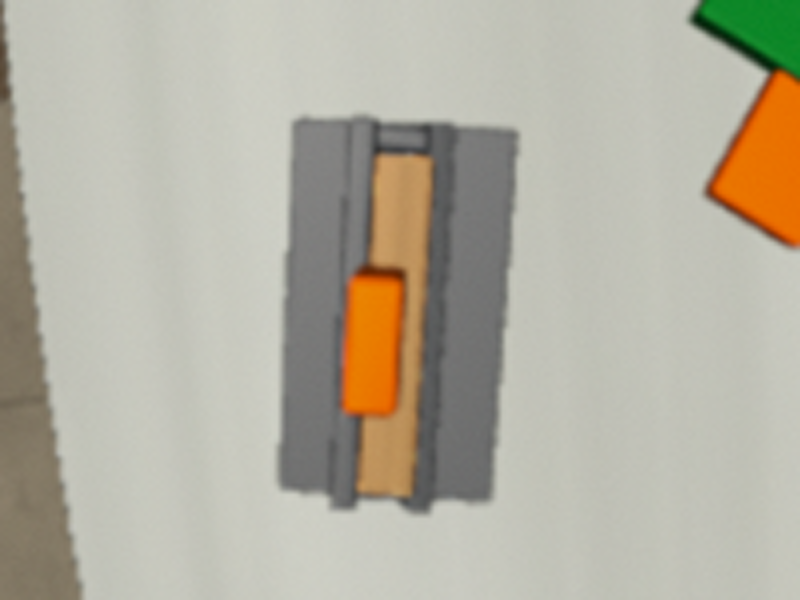

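The tab's top face is at crop (375,342). The body's top corners are (376,155), (433,155), (357,492) and (412,497). The body extends to the right of the tab, so the wedge front faces tool +y, already matching the downhill orientation.

Run:
```python
from h import *
T=np.load('Tw8.npy'); f=lambda c,z: at_z('wrist',np.array(c)/4+[211,58],z,T)
c=[f(x,.042) for x in [(376,155),(433,155),(357,492),(412,497)]]
a1=(c[0]-c[2]);a2=(c[1]-c[3]); print([np.rad2deg(np.arctan2(a[1],a[0])).round(1) for a in (a1,a2)],np.linalg.norm(a1),np.linalg.norm(a2),np.linalg.norm(c[0]-c[1]))
mid=sum(c)/4; print('body mid',mid.round(4))
a=np.arctan2(*(a1+a2)[[1,0]]); fx=np.array([np.sin(a),-np.cos(a),0]) # wedge x (front) = tool y
print('grip via body',(mid-.004*fx).round(4),'via tab top',f((375,342),.083).round(4))
t=[f(x,.083) for x in [(350,275),(404,278),(343,412),(397,414)]]; b=t[0]-t[2]; print('tab',(sum(t)/4).round(4),np.linalg.norm(b),np.linalg.norm(t[0]-t[1]),np.rad2deg(np.arctan2(b[1],b[0])))
st=manip.state(); print('net',at_z('wrist',(302.1,142.2),.066,T))
Rt=rot(st['tool_rot']); g=(mid-.004*fx+sum(t)/4)/2; g[2]=.068-.019; print('shift',(1000*Rt.T@(g-st['tcp_pos'])).round(1))
```

```text
[np.float64(-8.7), np.float64(-8.6)] 0.08377090010659453 0.0850327580067454 0.013617063419573597
body mid [0.4555 0.237  0.042 ]
grip via body [0.4561 0.241  0.042 ] via tab top [0.4573 0.24   0.083 ]
tab [0.4566 0.2404 0.083 ] 0.029390917811904504 0.011310289357875451 -8.643532163765853
net [0.45664584 0.24306242 0.066     ]
shift [ 44.7 -11.6 151.4]
```

drive_tool --pt "44.7 -11.6 20 0 0 3.6" --pt "44.7 -11.6 60 0 0 3.6" --pt "44.7 -11.6 100 0 0 3.6" --pt "44.7 -11.6 135 0 0 3.6" --pt "44.7 -11.6 148 0 0 3.6" --pt "44.7 -11.6 148 0 0 3.6" --pt "44.7 -11.6 148 0 0 3.6"

```text
time_s: 12.95
tcp_pos: [0.4567, 0.2414, 0.0526]
tool_rot: [3.142, 0.0, -0.152]
contact_force: [0.6, 0.0, 0.3]
opening: 0.085
grip_force: 0.0
```

drive_tool --pt "0 0 0 0 0 0" --pt "0 0 0 0 0 0" --pt "0 0 0 0 0 0" --pt "0 0 0 0 0 0" --pt "0 0 0 0 0 0" --pt "0 0 0 0 0 0" --pt "0 0 0 0 0 0" --pt "0 0 0 0 0 0" --jaw 1 --grip_force 40

```text
time_s: 13.75
tcp_pos: [0.4563, 0.2419, 0.053]
tool_rot: [-3.141, -0.001, -0.15]
contact_force: [-1.2, 0.1, 6.1]
opening: 0.0111
grip_force: 40.1
```

drive_tool --pt "0 0 -10 0 0 0" --pt "0 0 -25 0 0 0" --pt "0 0 -55 0 0 0" --pt "0 0 -95 0 0 0" --pt "0 0 -130 0 0 0" --pt "0 0 -130 0 0 0"

```text
time_s: 14.35
tcp_pos: [0.4595, 0.2434, 0.1879]
tool_rot: [-3.136, -0.009, -0.151]
contact_force: [1.2, 0.3, -1.5]
opening: 0.0117
grip_force: 39.4
```

Run:
```python
from h import *
st=manip.state(); print(st['tcp_pos'],np.rad2deg(st['tool_rot']),st['contact_force'],st['opening'],st['grip_force'],st['time_s'])
T,o,im=look('wrist',['wedge_grip','wedge_foot'],'w9'); np.save('Tw9.npy',T); print(o)
Rt=rot(st['tool_rot']); tc=st['tcp_pos']
for dz,n in ((.0151,'grip'),(-.045,'foot')): print(n,proj('wrist',tc+[0,0,dz],T).round(1))
# orange mask & wood corners in held wedge
sc,os_,_=look('scene',['wedge_grip','wedge_foot']); print(os_, proj('scene',tc+[0,0,.0151]),proj('scene',tc-[0,0,.045]))
# posts in w7 : blue blobs
im=cv2.imread('pics/w7.png'); h=cv2.cvtColor(im,cv2.COLOR_BGR2HSV); m=((h[...,0]>105)&(h[...,0]<125)&(h[...,1]>120)&(h[...,2]>40)).astype(np.uint8)
n,l,s,c=cv2.connectedComponentsWithStats(m)
print([(s[i].tolist(),c[i].round(1).tolist()) for i in range(1,n) if s[i,4]>30])
```

```text
[0.45953256 0.24338346 0.18786816] [-179.66937896   -0.52068183   -8.62306139] [ 1.17088809  0.33655608 -1.49547154] 0.011673525750791176 39.38561975955963 14.35
{'wedge_grip': [(0.93, [316.1, 270.9]), (0.81, [416.8, 139.9])], 'wedge_foot': [(0.73, [438.6, 94.2]), (0.31, [636.6, 110.0])]}
grip [317.5 275. ]
foot [317.8 228.1]
{'wedge_grip': [(0.95, [226.3, 132.2])], 'wedge_foot': [(0.97, [289.3, 220.2]), (0.73, [227.6, 156.3])]} [226.29005074 129.14747937] [227.54972871 153.12960759]
[([157, 134, 271, 92, 4171], [319.2, 155.2]), ([313, 153, 14, 15, 199], [319.7, 159.9]), ([314, 236, 12, 12, 143], [319.5, 241.5]), ([221, 323, 26, 20, 212], [234.9, 330.9])]
```

Run:
```python
from h import *
T=pose('wrist',dict(tool_rot=np.deg2rad([179.9965,-.068,-13.269]),tcp_pos=[.51925,-.17952,.18346]))
f=lambda c: at_z('wrist',c,.088,T)
A,B=f((326.8,153)),f((326.0,248)); A2,B2=f((313.2,153)),f((313.7,248))
print('outer dist',np.linalg.norm(A-B),'thick',np.linalg.norm(A-A2),np.linalg.norm(B-B2))
for a,b in ((A,B),(A2,B2)):
    v=a-b; print('chute yaw',np.rad2deg(np.arctan2(v[1],v[0]))-90,'mid',((a+b)/2).round(4))
p=np.load('ch.npy'); m=model(p); d=np.array([np.cos(p[0]),np.sin(p[0]),0]); l=np.array([-d[1],d[0],0])
print(m['gap_top'],'delta along d,l mm',[(1000*((A+B)/2-m['gap_top'])@u).round(1) for u in (d,l)],[(1000*((A2+B2)/2-m['gap_top'])@u).round(1) for u in (d,l)])
```

```text
outer dist 0.08151419838015452 thick 0.01057612914434447 0.01055875775885094
chute yaw -103.2729000411547 mid [ 0.5183 -0.1869  0.088 ]
chute yaw -103.26065755475263 mid [ 0.5207 -0.1767  0.088 ]
[ 0.51656282 -0.18870612  0.07      ] delta along d,l mm [np.float64(-2.1), np.float64(1.2)] [np.float64(-12.7), np.float64(1.1)]
```

drive_tool --pt "122 421 0 0 0 4.6" --pt "122 421 0 0 0 4.6" --pt "122 421 0 0 0 4.6" --pt "122 421 0 0 0 4.6" --pt "122 421 0 0 0 4.6" --pt "122 421 0 0 0 4.6" --pt "122 421 0 0 0 4.6" --pt "122 421 0 0 0 4.6" --pt "122 421 0 0 0 4.6" --pt "122 421 0 0 0 4.6" --pt "122 421 0 0 0 4.6" --pt "122 421 0 0 0 4.6" --grip_force 60

```text
time_s: 15.85
tcp_pos: [0.5126, -0.1915, 0.1813]
tool_rot: [-3.14, 0.003, -0.231]
contact_force: [-0.7, 0.5, -0.6]
opening: 0.0108
grip_force: 64.2
```

drive_tool --pt "0 0 10 0 0 0" --pt "0 0 16 0 0 0" --pt "0 0 16 0 0 0" --pt "0 0 16 0 0 0"

```text
time_s: 16.25
tcp_pos: [0.5134, -0.1919, 0.1661]
tool_rot: [-3.141, 0.001, -0.23]
contact_force: [-1.0, -0.7, -0.3]
opening: 0.011
grip_force: 64.2
```

```bash
cat > tgt.py <<'E'
from h import *
import sys
off=float(sys.argv[1]) if len(sys.argv)>1 else .004
st=manip.state(); d=np.array([-.230,-.973,0]); print(st['tcp_pos'].round(4),np.rad2deg(st['tool_rot']).round(2),st['contact_force'].round(1),st['opening'],st['time_s'])
g=np.array([.5181,-.1876,0])+off*d; g[2]=st['tcp_pos'][2]
print('shift',(1000*rot(st['tool_rot']).T@(g-st['tcp_pos'])).round(1))
E
python3 tgt.py
python3 - <<'E'
from h import *
T,o,im=look('wrist',['wedge_grip','stop_face','module_mid','wedge_home'],'w10'); print(o)
st=manip.state(); print(proj('wrist',st['tcp_pos']+[0,0,.015],T))
print([(t['conf'],t['box']) for t in manip.trace('wrist','wedge_grip')])
T,o,_=look('scene',['wedge_grip','wedge_foot'],'s10'); print(o,proj('scene',st['tcp_pos']+[0,0,.013]),proj('scene',st['tcp_pos']-[0,0,.047]))
E
```

```text
[ 0.5134 -0.1919  0.1661] [-1.7999e+02  5.0000e-02 -1.3170e+01] [-1.  -0.7 -0.3] 0.011009980073848822 16.25
shift [ 3.6 -1.3 -0. ]
{'wedge_grip': [(0.81, [93.2, 255.3]), (0.76, [316.0, 274.6])], 'stop_face': [(0.64, [382.5, 190.5])], 'module_mid': [(0.62, [348.1, 189.7])], 'wedge_home': [(0.71, [317.6, 214.7])]}
[318.91138946 274.77003148]
[(0.91, [302.0, 163.6, 39.7, 153.3]), (0.84, [66.4, 205.5, 50.4, 67.3])]
{'wedge_grip': [(0.97, [370.9, 191.2]), (0.67, [264.4, 215.0])], 'wedge_foot': [(0.91, [368.4, 218.9])]} [368.35020003 190.23950668] [366.43948058 219.37819483]
```

drive_tool --pt "3.6 -1.3 5 0 0 0" --pt "3.6 -1.3 15 0 0 0" --pt "3.6 -1.3 24 0 0 0" --pt "3.6 -1.3 28 0 0 0" --pt "3.6 -1.3 31 0 0 0" --pt "3.6 -1.3 34 0 0 0" --pt "3.6 -1.3 37 0 0 0" --pt "3.6 -1.3 37 0 0 0"

```text
time_s: 17.5
tcp_pos: [0.5173, -0.1922, 0.1292]
tool_rot: [-3.141, 0.001, -0.231]
contact_force: [-0.7, -0.1, -0.7]
opening: 0.0111
grip_force: 64.2
```

```bash
python3 tgt.py
```

```text
[ 0.5173 -0.1922  0.1292] [-1.7999e+02  3.0000e-02 -1.3230e+01] [-0.7 -0.1 -0.7] 0.011135682974959673 17.5
shift [-0.2 -0.7  0. ]
```

No contact below the post tops. I continue down.

drive_tool --pt "0 -0.7 3 0 0 0" --pt "0 -0.7 6 0 0 0" --pt "0 -0.7 9 0 0 0" --pt "0 -0.7 12 0 0 0" --pt "0 -0.7 15 0 0 0" --pt "0 -0.7 18 0 0 0" --pt "0 -0.7 20 0 0 0" --pt "0 -0.7 20 0 0 0"

```text
time_s: 18.3
tcp_pos: [0.5174, -0.1915, 0.1091]
tool_rot: [-3.141, 0.001, -0.231]
contact_force: [0.9, -0.6, -1.1]
opening: 0.0113
grip_force: 64.2
```

```bash
python3 tgt.py .003
```

```text
[ 0.5174 -0.1915  0.1091] [-1.7999e+02  4.0000e-02 -1.3220e+01] [ 0.9 -0.6 -1.1] 0.01133366482182855 18.3
shift [-0.2 -1.   0. ]
```

The foot is inside the gap. Next I ease uphill to feel the posts.

drive_tool --pt "0 -0.5 0 0 0 0" --pt "0 -1 0 0 0 0" --pt "0 -1 0 0 0 0"

```text
time_s: 18.6
tcp_pos: [0.5179, -0.1906, 0.1097]
tool_rot: [3.142, -0.0, -0.231]
contact_force: [0.3, -0.3, 0.7]
opening: 0.0112
grip_force: 64.2
```

drive_tool --pt "0 -0.5 0 0 0 0" --pt "0 -1 0 0 0 0" --pt "0 -1 0 0 0 0"

```text
time_s: 18.9
tcp_pos: [0.518, -0.1903, 0.1096]
tool_rot: [3.14, -0.0, -0.231]
contact_force: [-1.6, -3.4, -0.0]
opening: 0.0108
grip_force: 64.3
```

The posts are touched (3.4 N downhill). I ease off half a millimetre and drive down.

drive_tool --pt "0 0.5 2 0 0 0" --pt "0 0.5 4 0 0 0" --pt "0 0.5 6 0 0 0" --pt "0 0.5 8 0 0 0" --pt "0 0.5 10 0 0 0" --pt "0 0.5 12 0 0 0" --pt "0 0.5 14 0 0 0" --pt "0 0.5 14 0 0 0"

```text
time_s: 19.7
tcp_pos: [0.5187, -0.1905, 0.0959]
tool_rot: [3.141, -0.002, -0.231]
contact_force: [-0.4, -2.5, 3.7]
opening: 0.011
grip_force: 65.1
```

drive_tool --pt "0 0 1.5 0 0 0" --pt "0 0 3 0 0 0" --pt "0 0 3 0 0 0"

```text
time_s: 20.0
tcp_pos: [0.5189, -0.1906, 0.0932]
tool_rot: [3.141, -0.002, -0.231]
contact_force: [-1.6, -2.7, 7.1]
opening: 0.0107
grip_force: 65.5
```

drive_tool --pt "0 0 0.8 0 0 0" --pt "0 0 1.5 0 0 0" --pt "0 0 1.5 0 0 0"

```text
time_s: 20.3
tcp_pos: [0.519, -0.1906, 0.092]
tool_rot: [3.141, -0.003, -0.231]
contact_force: [-1.9, -2.3, 8.1]
opening: 0.0109
grip_force: 65.7
```

drive_tool --pt "0 0 0.8 0 0 0" --pt "0 0 1.5 0 0 0" --pt "0 0 1.5 0 0 0"

```text
time_s: 20.6
tcp_pos: [0.5192, -0.1906, 0.0907]
tool_rot: [3.141, -0.003, -0.231]
contact_force: [-0.5, -2.8, 9.1]
opening: 0.011
grip_force: 65.9
```

drive_tool --pt "0 0 0.8 0 0 0" --pt "0 0 1.5 0 0 0" --pt "0 0 1.5 0 0 0"

```text
time_s: 20.9
tcp_pos: [0.5193, -0.1907, 0.0904]
tool_rot: [3.141, -0.004, -0.231]
contact_force: [-2.4, -0.9, 17.3]
opening: 0.0111
grip_force: 67.2
```

drive_tool --pt "0 0 0.8 0 0 0" --pt "0 0 1.5 0 0 0" --pt "0 0 1.5 0 0 0"

```text
time_s: 21.2
tcp_pos: [0.5194, -0.1907, 0.0903]
tool_rot: [3.141, -0.005, -0.231]
contact_force: [-6.2, -1.3, 27.1]
opening: 0.011
grip_force: 68.7
```

```bash
python3 tgt.py .003
python3 - <<'E'
from h import *
st=manip.state()
T,o,im=look('scene',['wedge_grip','wedge_home','wedge_foot'],'s11'); print(o,proj('scene',st['tcp_pos']+[0,0,.013]))
E
```

```text
[ 0.5194 -0.1907  0.0903] [179.96  -0.27 -13.25] [-6.2 -1.3 27.1] 0.01098085302370463 21.2
shift [-2.   0.3 -0. ]
{'wedge_grip': [(0.83, [264.8, 212.5]), (0.79, [366.4, 226.2])], 'wedge_home': [(0.69, [367.5, 226.7])], 'wedge_foot': [(0.6, [365.8, 251.0])]} [367.32476691 225.96980773]
```

The force rises sharply at TCP z 0.0904, which matches the predicted home height. I relax, release and look.

drive_tool --pt "0 0 -1 0 0 0" --pt "0 0 -2 0 0 0" --pt "0 0 -2 0 0 0"

```text
time_s: 21.7
tcp_pos: [0.5194, -0.1906, 0.0904]
tool_rot: [3.141, -0.004, -0.231]
contact_force: [-1.1, -2.4, 13.3]
opening: 0.0106
grip_force: 66.3
```

drive_tool --pt "0 0 0 0 0 0" --pt "0 0 0 0 0 0" --pt "0 0 0 0 0 0" --pt "0 0 0 0 0 0" --pt "0 0 0 0 0 0" --jaw 0.45

```text
time_s: 22.2
tcp_pos: [0.5177, -0.1898, 0.088]
tool_rot: [-3.141, 0.001, -0.231]
contact_force: [0.4, 0.5, -0.1]
opening: 0.0471
grip_force: 0.0
```

drive_tool --pt "0 0 -5 0 0 0" --pt "0 0 -25 0 0 0" --pt "0 0 -60 0 0 0" --pt "0 0 -100 0 0 0" --pt "0 0 -130 0 0 0" --pt "0 0 -130 0 0 0"

```text
time_s: 22.8
tcp_pos: [0.521, -0.1915, 0.2239]
tool_rot: [3.14, -0.01, -0.231]
contact_force: [0.5, -0.2, -0.2]
opening: 0.0467
grip_force: 0.0
```

Run:
```python
from h import *
st=manip.state(); T,o,im=look('wrist',['wedge_grip','wedge_home','module_mid','stop_face'],'w12'); print(o)
P=np.array([.5187,-.1907,.1033]); print('expected home',proj('wrist',P,T).round(1))
c=proj('wrist',[.51,-.21,.07],T).astype(int); a=im[c[1]-60:c[1]+70,c[0]-90:c[0]+90,::-1]; 
Ts,os_,s=look('scene',['wedge_grip','wedge_home']); print(os_,proj('scene',P).round(1))
b=s[195:325,300:480,::-1]
v=np.hstack([cv2.resize(x,None,fx=2.2,fy=4*2.2/4,interpolation=cv2.INTER_CUBIC) for x in (a,b)]); cv2.imwrite('pics/end.png',v); print(v.shape,manip.state()['contact_force'],manip.state()['time_s'])
```

```text
{'wedge_grip': [(0.62, [318.1, 195.3]), (0.55, [112.5, 242.9])], 'wedge_home': [(0.71, [318.1, 204.2])], 'module_mid': [(0.63, [344.6, 184.7])], 'stop_face': [(0.81, [373.9, 184.0])]}
expected home [316.6 198.8]
{'wedge_grip': [(0.77, [368.4, 223.2]), (0.56, [265.2, 214.3])], 'wedge_home': [(0.96, [364.3, 225.5])]} [367.  226.1]
(286, 792, 3) [0.16008046 0.31260989 0.11303189] 23.2
```

View pics/end.png

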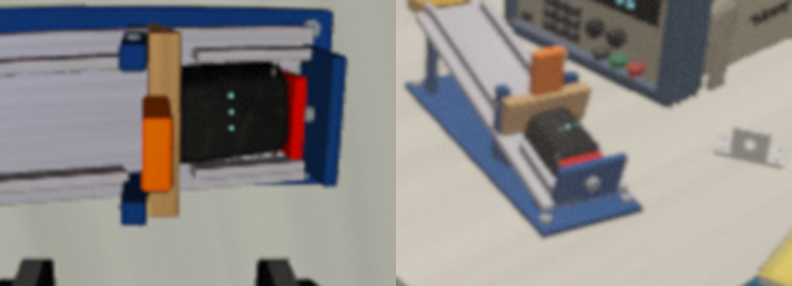

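The wedge sits between the posts and the module, and the module bears on the red pad. To confirm it is fully home, I press the tab top with closed fingers; home is about z = 0.1205.

drive_tool --pt "-2 0 0 0 0 0" --pt "-2 0 20 0 0 0" --pt "-2 0 50 0 0 0" --pt "-2 0 80 0 0 0" --pt "-2 0 90 0 0 0" --pt "-2 0 93 0 0 0" --pt "-2 0 95 0 0 0" --pt "-2 0 95 0 0 0" --jaw 1

```text
time_s: 24.0
tcp_pos: [0.5169, -0.1901, 0.1245]
tool_rot: [3.141, -0.002, -0.231]
contact_force: [0.0, 0.1, -0.1]
opening: -0.0002
grip_force: 0.0
```

drive_tool --pt "0 0 2 0 0 0" --pt "0 0 4 0 0 0" --pt "0 0 5 0 0 0" --pt "0 0 5 0 0 0"

```text
time_s: 24.4
tcp_pos: [0.5169, -0.1902, 0.1205]
tool_rot: [3.141, -0.003, -0.231]
contact_force: [-1.6, 0.6, 9.1]
opening: 0.0003
grip_force: 4.6
```

Contact is at 0.1205, exactly home and stiff. I press a little more to be sure, then back off.

drive_tool --pt "0 0 1 0 0 0" --pt "0 0 2 0 0 0" --pt "0 0 2 0 0 0"

```text
time_s: 24.7
tcp_pos: [0.517, -0.1905, 0.1203]
tool_rot: [3.14, -0.004, -0.231]
contact_force: [-5.7, 0.8, 22.5]
opening: -0.0001
grip_force: 10.5
```

drive_tool --pt "0 0 -5 0 0 0" --pt "0 0 -30 0 0 0" --pt "0 0 -70 0 0 0" --pt "0 0 -110 0 0 0" --pt "0 0 -110 0 0 0" --pt "0 0 -110 0 0 0"

```text
time_s: 25.3
tcp_pos: [0.5166, -0.1899, 0.2278]
tool_rot: [3.141, -0.003, -0.231]
contact_force: [0.1, -0.0, 0.8]
opening: -0.0001
grip_force: 0.0
```

Run:
```python
from h import *
print(look('wrist',['wedge_grip','module_mid'])[1], manip.state()['contact_force'])
print(manip.job_done())
```

```text
{'wedge_grip': [(0.79, [315.7, 191.8]), (0.7, [118.9, 237.9])], 'module_mid': [(0.56, [347.0, 175.3])]} [ 0.62679996 -0.34963933 -1.02279945]
the job is handed in; nothing more can be done
None
```

The job is handed in at about 25 s of the 58 s limit: the module was pushed down onto the red stop, the wedge driven home (a press on its tab stopped hard at the expected height) and released, and the tape roll not touched; the stop pad's travel was not read directly.

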